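# Square a vial block and load it into a dispenser

### The arm

A 6-joint arm with a two-finger parallel gripper is mounted at the origin on the work surface. World frame = base frame: x ahead of the robot, y to its left, z up, the work surface at z = 0. Lengths are in m, angles in rad, forces in N, time in s.
With the tool pointing down it reaches from about 0.4 to 0.825 m from the base axis. Payload 7 kg.
Tool frame: the origin (TCP) lies at the very end of the fingers, on their centre line; the grasp point (between the pads) lies r.grip_depth behind it (r.grip_depth is the distance from the TCP to the grasp point, in m); z points along the fingers, y is the direction in which the jaws open and shut (so a half turn about z gives the same grasp; the last joint's range is limited). The gripper opens to 88 mm and grips with 3 to 60 N. Pads are 19 mm wide; open, the fingers measure 130 mm over their backs; the gripper's body (78 mm by 193 mm) begins 47 mm behind the grasp point.
Start: joints at [-0.959, 0.359, 0.012, 0, -1.224, -0.288], TCP at [0.215, -0.64, 0.227] pointing down, gripper open.
Joint ranges: [-3.07, 3.07], [-1.43, 2.12], [-1.02, 1.25], [-3.03, 1.67], [-3.05, -0], [-3.03, 3.03]. Speed limits (rad/s): [2.39, 2.39, 3.01, 3.14, 3.14, 3.14].

### API

Orientations are given as a rotation vector (axis times angle).
In Python, from plant import readout, imaging, r gives the robot as it stands.
- The arm moves only by the shell command python3 -m pendant 'ROWS' [FORCE]. ROWS is JSON, a list of rows, each a list of 3 entries, a list of its own where there are three numbers: the shift along the world's x, y, z in cm, then the turn, a rotation vector about the world's x, y, z in rad, then the finger opening in cm, from 0 to 8.76. In form: [[[tx, ty, tz], [rx, ry, rz], grip], ...]. A call has exactly 5 rows; each row shifts and turns the commanded pose from where the row before left it; what a row does not reach is not made up. A row lasts 1/10 s, in which the tool goes at most 50 mm and 8.59 degrees, less where a joint would pass 70% of its speed; a pose out of reach is approached as far as the arm can. A call with a gripper value outside its range is refused whole. The fingers move at their own pace and stop on an object; FORCE is the grip in N (left out, the last holds). Time passes only in rows, so rows that do not move let the fingers close, or fill a call up. It gives the time, the measured TCP pose, the force and the opening at its end, in the units of the state.
- readout.get_obs(): the state, without advancing time (a new reading comes with each control period).
- imaging.camera(name): name is "scene" or "side" or "wrist"; returns (picture, depth): 480x640x3 uint8, blue, green, red; 480x640 float32, m along the optical axis (not along the pixel's ray), 0 where there is no reading.
- imaging.get_calibration(name): a dict with "intrinsics" (3x3 intrinsics, pixels), "world_from_camera" (4x4, takes a point from camera to world coordinates); the wrist camera has in their place "T_tool_cam" (4x4, takes a point from camera to tool coordinates, whose origin is the TCP and whose axes are the flange's). Camera axes: x right, y down, z forward; pixel columns grow to the right and rows downward; lengths in m; the calibration is good to about 2 mm. A picture is of the moment at which its call begins: read the wrist's pose just before it. get_calibration takes no time and is no camera call.
- r.close_job(): hands the job in, once; it reports no verdict.
The state is a dict: "clock": time; "joint_positions": joint angles; "dq": joint speeds; "effort": joint torques, N m; "position": TCP position; "tool_rot": TCP orientation; "force": force on the tool from outside, world axes, zero at the start; "ft_torque": the same for the moment, N m; "finger_gap": finger opening in m.
Only numpy, scipy, OpenCV 4.12 (cv2) and the standard library are available. Lean on these libraries where they do the work, as an engineer would, in place of code of your own. Each camera call takes 0.05 s, during which the arm holds its last target.

### The job

Push the vial block with the blue collars snugly into the corner of the two fences on the grey squaring plate, so that it lies square and can be gripped true. Then lift it, keeping it level, set it down gently and flat between the four blue corner guides of the dispenser's carriage (either way round), and push the carriage fully home under the nozzles; it has an orange-marked tab for this. Do not disturb the other things on the bench.

Things in the scene. Friction and masses are not known exactly. Their poses are not given: they have to be found in the camera images.
- block_center (a point): Centre (half-way up) of the loose aluminium vial block with blue collars: 120 mm along its own x, 58 mm along its own y, 50 mm high (z up), about 0.6 kg; the collars stand another 8 mm above its top. It starts crooked on the squaring plate, clear of both fences. Grip it across the 58 mm, above the 12 mm fences.
- corner (a point): Inner corner of the two fences of the fixed grey squaring plate (215 x 255 mm), on the plate's top face, 8 mm above the bench. x points square into the far fence, whose face is the plane x = 0, from y = 0 to +220 mm; y points along it, away from the end fence, whose face is the plane y = 0, from x = -160 to 0 mm; z up. Both fences are 12 mm high and 12 mm thick.
- squared (a point): Where the block's centre lies when it is square in the corner, one long side on the far fence and one end on the end fence: x = -29, y = +60, z = +25 mm in the corner's frame. Axes as the corner's; the block's long side then lies along y.
- nest (a point): Centre of the floor of the nest on the dispenser's black carriage (floor 45 mm above the bench); moves with the carriage. x points along the slide, into the machine; z up. The four blue corner guides leave 124 mm in x by 62 mm in y for the block and are about 13 mm high, flared outward at the top. The block's long side lies along x, its centre 25 mm above this point when seated.
- tab (a point): Centre of the outer face (towards the operator) of the upright aluminium push tab at the front end of the carriage, orange-marked. The tab is 50 mm wide, 8 mm thick and 60 mm high; this point is 65 mm above the bench and 91 mm in front of the nest's centre. Axes as the nest's: push along +x. It moves with the carriage.
- carriage (a joint): Position of the carriage on its slide, in m: 0 right out, 0.110 fully home against its stop. It needs 2 to 4 N to push and stays where it is left.
- dispenser: The fixed white dispenser with its slide. Origin on the bench under the nest's centre when the carriage is right out; x along the slide into the machine, z up. Its nozzle head overhangs the slide from x = 123 mm on, 70 mm wide, from 112 to 163 mm above the bench; the housing begins at x = 190 mm, 152 mm high, from y = -90 to y = +240 mm; the bottles on it reach 225 mm.
- spare_center (a point): Bystander: centre of a second vial block, same size but with white collars, flat on the bench: to be left alone.
- amber_big: Bystander: amber bottle, 80 mm across, 150 mm high; origin under its foot.
- amber_small: Bystander: amber bottle, 56 mm across, 105 mm high; origin under its foot.
- beaker: Bystander: glass beaker, 72 mm across, 90 mm high; origin under its foot.
- hex_driver: Bystander: hex driver lying on the bench, 180 mm along its x, 20 mm high; origin under its middle.
- mouse: Bystander: black computer mouse, 100 mm long, 28 mm high; origin under its middle.
- cap_tray: Bystander: white open tray of caps, 130 x 85 x 30 mm; origin under its middle.

How it is judged:
On the way, in this order (a step that is already met when the one before it is completed fails the run):
1. the blue-collared block lies flat and square in the corner of the fences, within 2.5 mm of both (x of block_center in the frame of corner between -0.0315 and -0.0265 m and y of block_center in the frame of corner between 0.0575 and 0.0625 m and z of block_center in the frame of corner between 0.022 and 0.027 m and angle between the x axis of block_center and the y axis of corner, either way round below 0.03 rad), for 0.2 s.
2. the block sits flat in the carriage's nest (horizontal distance between block_center and nest below 0.005 m and z of block_center in the frame of nest between 0.0225 and 0.0275 m and angle between the x axis of block_center and the x axis of nest, either way round below 0.06 rad), for 0.2 s.
At the end, for the whole second after the job is handed in: The carriage is within 4 mm of its home stop and still, with the blue-collared block seated flat between its four guides (centre within 5 mm of the nest's, height within 2.5 mm, level within 2.3 degrees, long side along the slide within 3.4 degrees, either way round) (all of step 2 and value of joint carriage above 0.106 m and angle between block_center's own z axis and vertical below 0.04 rad and velocity of joint carriage between -0.01 and 0.01 m/s); the robot touches nothing.
It fails at once if the blue-collared block is tipped more than 17 degrees (angle between block_center's own z axis and vertical above 0.3 rad).
It fails at once if the block is dropped or thrown down into the nest (it comes down faster than 0.4 m/s over the last centimetres above it, as when let go more than about 8 mm up) (linear speed of block above 0.4 m/s and horizontal distance between block_center and nest below 0.03 m and z of block_center in the frame of nest between 0.0255 and 0.06 m).
It fails at once if another thing on the bench is moved by more than 15 mm (distance of any of spare_center, amber_big, amber_small, beaker, hex_driver, mouse, cap_tray from where it was at the start of the episode above 0.015 m).
It also fails if it takes over 72 s, if anything falls off the work surface, if the arm or the gripper's body presses on something with over 40 N, if the wrist force passes 120 N, or if a joint passes its speed limit or range.

## Working session

There is one attempt and no reset: what is moved stays moved. The work goes in short steps, Python scripts to look and compute and a shell command to move; the robot and the scene stay as the last step left them, time stands still between calls to the robot, and variables do not carry over. Pictures are saved under pics/ and viewed, and the job is handed in when it is done.

```bash
ls; mkdir -p pics
python3 - <<'E'
from plant import readout, imaging, r
import cv2,numpy as np
print(readout.get_obs()); print(r.grip_depth)
for n in ["scene","side"]:
    p,d=imaging.camera(n); cv2.imwrite(f"pics/{n}0.png",p); np.save(f"{n}0.npy",d); print(imaging.get_calibration(n))
print(imaging.get_calibration("wrist"))
E
```

```text
pics
{'clock': 0.0, 'joint_positions': array([-9.58921290e-01,  3.59438107e-01,  1.10471713e-02, -3.49933706e-04,
       -1.22409802e+00, -2.88129181e-01]), 'dq': array([ 8.34862403e-04,  1.90745831e-04, -2.29974525e-04, -7.47391837e-05,
        6.14172859e-04, -3.49100249e-04]), 'effort': array([ 1.39874439e-03, -5.82722354e+01,  2.93060035e+01,  6.99756235e+00,
        7.08594176e-03, -2.12913192e-04]), 'position': array([ 0.2145648 , -0.63946775,  0.22558452]), 'tool_rot': array([ 5.06065020e-01, -3.10011797e+00, -2.61851738e-03]), 'force': array([-0.47471633, -0.42814304,  0.22128325]), 'ft_torque': array([ 0.01245898, -0.03011485, -0.03060874]), 'finger_gap': 0.08767635878694897}
0.0188
{'intrinsics': array([[535.18312315,   0.        , 321.22608811],
       [  0.        , 535.18312315, 239.39480086],
       [  0.        ,   0.        ,   1.        ]]), 'world_from_camera': array([[-0.47645638,  0.74158688, -0.47226921,  1.3389106 ],
       [ 0.87914192,  0.39578306, -0.26545294,  0.41937124],
       [-0.00994027, -0.54166841, -0.84053348,  1.42708589],
       [ 0.        ,  0. 
[... 300 characters left out ...]
.69109509,  0.46894445, -0.54998061,  0.66583006],
       [-0.01173868, -0.76812318, -0.64019449,  0.84815883],
       [ 0.        ,  0.        ,  0.        ,  1.        ]])}
{'intrinsics': array([[406.19591446,   0.        , 323.49921594],
       [  0.        , 406.19591446, 245.04906985],
       [  0.        ,   0.        ,   1.        ]]), 'T_tool_cam': array([[-1.14147908e-03, -9.60913680e-01, -2.76845799e-01,
         7.42571963e-02],
       [ 9.99999309e-01, -1.01904949e-03, -5.86101345e-04,
        -4.83399688e-04],
       [ 2.81073230e-04, -2.76846277e-01,  9.60914179e-01,
        -1.58936883e-01],
       [ 0.00000000e+00,  0.00000000e+00,  0.00000000e+00,
         1.00000000e+00]])}
```

View pics/scene0.png

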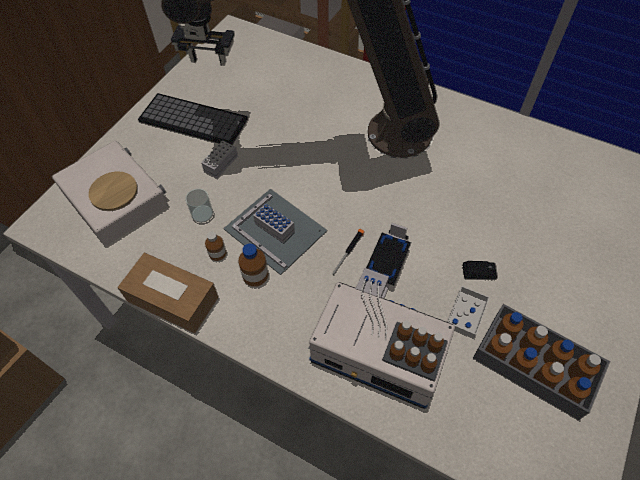

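View pics/side0.png

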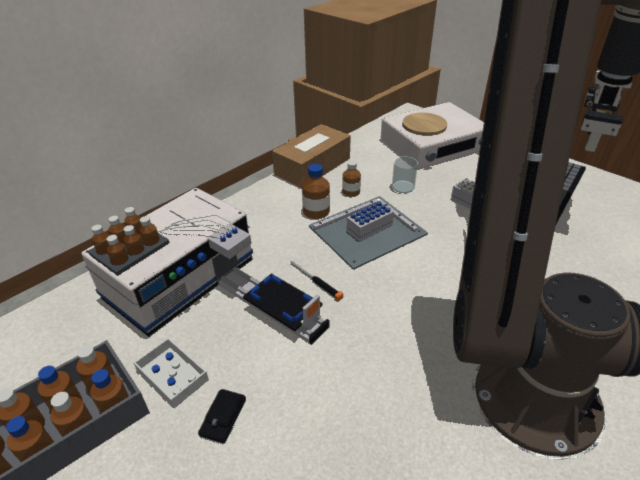

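```bash
cat > h.py <<'E'
import numpy as np,cv2
from plant import readout, imaging, r
from scipy.spatial.transform import Rotation as R
def calib(n,obs=None):
    c=imaging.get_calibration(n);K=c["intrinsics"]
    if n=="wrist":
        T=np.eye(4);T[:3,:3]=R.from_rotvec(obs["tool_rot"]).as_matrix();T[:3,3]=obs["position"]
        return K,T@c["T_tool_cam"]
    return K,c["world_from_camera"]
def ray(K,T,uv,z):
    uv=np.atleast_2d(np.array(uv,float))
    d=np.c_[(uv-K[:2,2])/[K[0,0],K[1,1]],np.ones(len(uv))]@T[:3,:3].T
    o=T[:3,3]; return o+d*((z-o[2])/d[:,2:3])
def proj(K,T,P):
    P=np.atleast_2d(P);c=(P-T[:3,3])@T[:3,:3];q=c@K.T;return q[:,:2]/q[:,2:]
E
python3 - <<'E'
import cv2
a=cv2.imread("pics/scene0.png");b=cv2.imread("pics/side0.png")
cv2.imwrite("pics/c1.png",cv2.resize(a[180:280,190:340],None,fx=5,fy=5,interpolation=2))
cv2.imwrite("pics/c2.png",cv2.resize(a[220:320,320:450],None,fx=6,fy=6,interpolation=2))
E
```

```text
(no output)
```

View pics/c1.png

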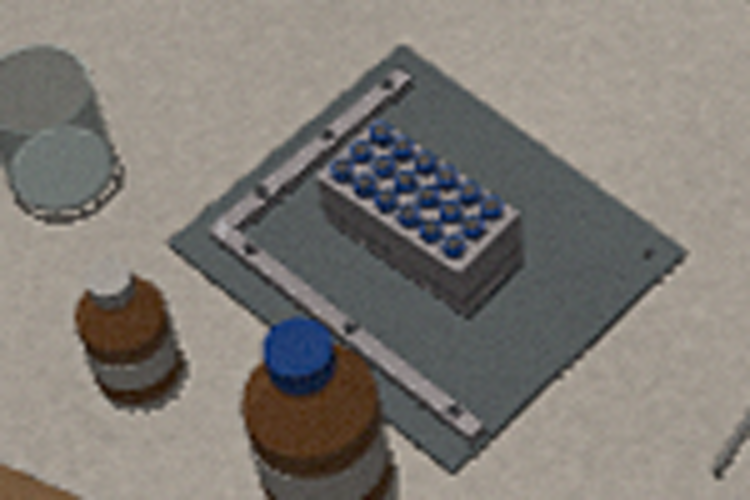

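View pics/c2.png

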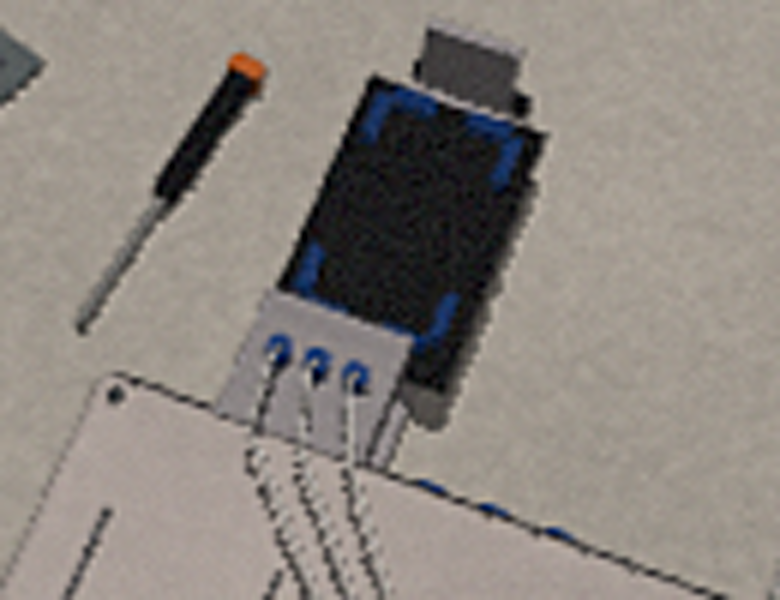

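Run:
```python
from h import *
K,T=calib("scene")
f=lambda l,ox,oy,s:np.array([[ox+(u-s/2+.5)/s,oy+(v-s/2+.5)/s] for u,v in l])
print("plate z8",ray(K,T,f([(403,45),(687,252),(455,472),(170,242)],190,180,5),.008).round(4))
print("fence top outer/ends z20: corner outer, endfence tip outer/inner, far tip outer/inner",ray(K,T,f([(212,230),(400,68),(411,78),(470,438),(482,428),(234,226)],190,180,5),.020).round(4))
print("block top z58",ray(K,T,f([(520,213),(466,272),(319,180),(372,125)],190,180,5),.058).round(4))
print("guides",ray(K,T,f([(375,92),(520,135),(460,298),(305,260)],320,220,6),.058).round(4))
print("tab top z95",ray(K,T,f([(428,25),(525,48)],320,220,6),.095).round(4))
P=[[.46,-.30,.05]]
```

```text
plate z8 [[ 0.4437 -0.2771  0.008 ]
 [ 0.5015 -0.0295  0.008 ]
 [ 0.7093 -0.078   0.008 ]
 [ 0.6507 -0.3256  0.008 ]]
fence top outer/ends z20: corner outer, endfence tip outer/inner, far tip outer/inner [[ 0.6362 -0.3008  0.02  ]
 [ 0.4687 -0.2629  0.02  ]
 [ 0.4724 -0.2521  0.02  ]
 [ 0.6901 -0.0778  0.02  ]
 [ 0.6806 -0.075   0.02  ]
 [ 0.627  -0.2901  0.02  ]]
block top z58 [[ 0.5542 -0.1191  0.058 ]
 [ 0.6078 -0.1263  0.058 ]
 [ 0.5918 -0.2431  0.058 ]
 [ 0.5396 -0.2363  0.058 ]]
guides [[0.4678 0.1433 0.058 ]
 [0.457  0.2188 0.058 ]
 [0.5576 0.2308 0.058 ]
 [0.5739 0.1547 0.058 ]]
tab top z95 [[0.4423 0.1572 0.095 ]
 [0.4322 0.2057 0.095 ]]
```

Run:
```python
from h import *
a=cv2.imread("pics/scene0.png");b=cv2.imread("pics/side0.png")
K,T=calib("scene");K2,T2=calib("side")
f=lambda l,ox,oy,s:np.array([[ox+(u-s/2+.5)/s,oy+(v-s/2+.5)/s] for u,v in l])
print("big cap top z.15",ray(K,T,f([(300,338)],190,180,5),.15), ray(K2,T2,[[316,168]],.15))
print("small cap top z.105",ray(K,T,f([(110,272)],190,180,5),.105),ray(K2,T2,[[352,163]],.105))
print("beaker rim",ray(K,T,f([(40,90)],190,180,5),.09))
print("hex",ray(K,T,f([(247,68),(83,328)],320,220,6),.01))
d=np.load("scene0.npy")
# gripper depth-based height of the nozzle head
cv2.imwrite("pics/c3.png",cv2.resize(b[140:350,200:440],None,fx=3.3,fy=2.8,interpolation=2))
```

```text
big cap top z.15 [[ 0.73936014 -0.14950442  0.15      ]] [[ 0.73795142 -0.14513648  0.15      ]]
small cap top z.105 [[ 0.73241601 -0.29405453  0.105     ]] [[ 0.7311916  -0.28975139  0.105     ]]
beaker rim [[ 0.63315028 -0.41963556  0.09      ]]
hex [[0.45531701 0.06743908 0.01      ]
 [0.63553498 0.06406161 0.01      ]]
```

View pics/c3.png

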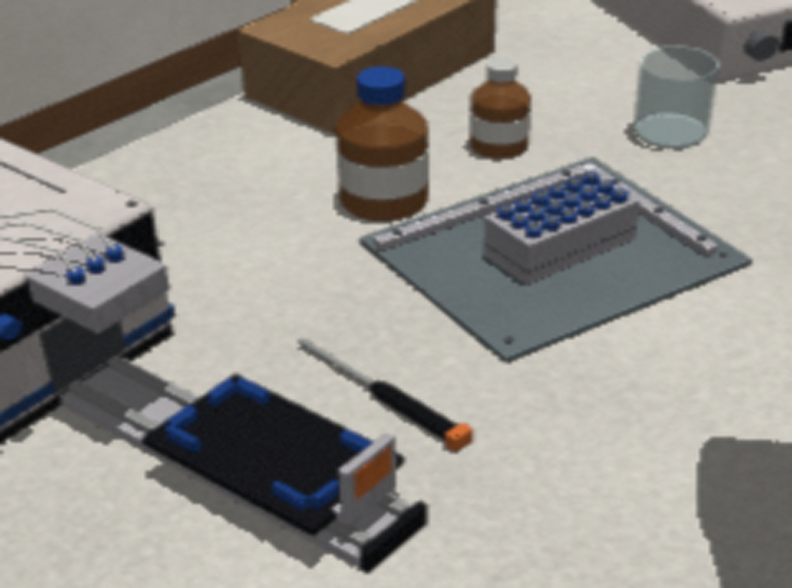

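Run:
```python
from h import *
o=readout.get_obs(); M=R.from_rotvec(o["tool_rot"]).as_matrix(); print(M.round(3)); print("jaw yaw",np.degrees(np.arctan2(M[1,1],M[0,1])))
_,T=calib("wrist",o); print(T.round(3))
```

```text
[[-0.948 -0.318 -0.001]
 [-0.318  0.948  0.001]
 [ 0.     0.001 -1.   ]]
jaw yaw 108.55110590652657
[[-0.317  0.911  0.262  0.144]
 [ 0.948  0.304  0.089 -0.664]
 [ 0.001  0.277 -0.961  0.385]
 [ 0.     0.     0.     1.   ]]
```

```bash
python3 -m pendant '[[[2.37,2.87,0.17],[0,0,-0.1],8.7],[[2.37,2.87,0.17],[0,0,-0.1],8.7],[[2.37,2.87,0.17],[0,0,-0.1],8.7],[[2.37,2.87,0.17],[0,0,-0.1],8.7],[[2.37,2.87,0.17],[0,0,-0.1],8.7]]'
python3 -m pendant '[[[2.37,2.87,0.17],[0,0,-0.054],8.7],[[2.37,2.87,0.17],[0,0,0],8.7],[[2.37,2.87,0.17],[0,0,0],8.7],[[2.37,2.87,0.17],[0,0,0],8.7],[[2.37,2.87,0.17],[0,0,0],8.7]]'
python3 -m pendant '[[[2.37,2.87,0.17],[0,0,0],8.7],[[2.37,2.87,0.17],[0,0,0],8.7],[[2.37,2.87,0.17],[0,0,0],8.7],[[2.37,2.87,0.17],[0,0,0],8.7],[[2.37,2.87,0.17],[0,0,0],4]]'
python3 -m pendant '[[[0,0,0],[0,0,0],4],[[0,0,0],[0,0,0],4],[[0,0,0],[0,0,0],4],[[0,0,0],[0,0,0],4],[[0,0,0],[0,0,0],4]]'
python3 - <<'E'
from h import *
import pickle
o=readout.get_obs();p,d=imaging.camera("wrist");pickle.dump((o,p,d),open("w1.pkl","wb"))
cv2.imwrite("pics/w1.png",p);print(o["clock"],o["position"],o["tool_rot"])
E
```

```text
clock: 0.6
position: [0.3338, -0.495, 0.2348]
tool_rot: [-0.283, -3.128, -0.001]
force: [0.6, -0.4, -0.2]
finger_gap: 0.0871
clock: 1.1
position: [0.4523, -0.3514, 0.2434]
tool_rot: [-0.361, -3.12, -0.0]
force: [0.3, -0.5, -0.5]
finger_gap: 0.087
clock: 1.6
position: [0.5708, -0.208, 0.2518]
tool_rot: [-0.361, -3.12, -0.0]
force: [-0.3, 0.2, 0.1]
finger_gap: 0.0831
clock: 2.1
position: [0.5697, -0.2102, 0.2522]
tool_rot: [0.363, 3.12, 0.0]
force: [0.1, -0.1, 1.3]
finger_gap: 0.0448
2.1 [ 0.56969528 -0.21018269  0.25217301] [3.62772689e-01 3.12046482e+00 7.29607345e-05]
```

View pics/w1.png

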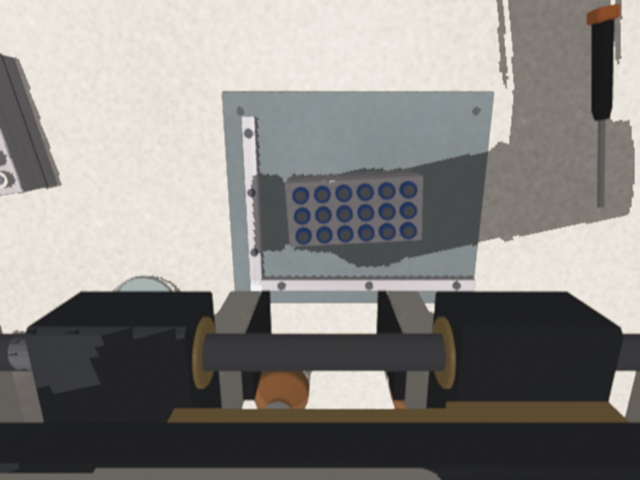

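Run:
```python
import cv2,pickle
o,p,d=pickle.load(open("w1.pkl","rb"))
cv2.imwrite("pics/w1c.png",cv2.resize(p[90:300,215:500],None,fx=2.8,fy=2.8,interpolation=2))
```

```text
(no output)
```

View pics/w1c.png

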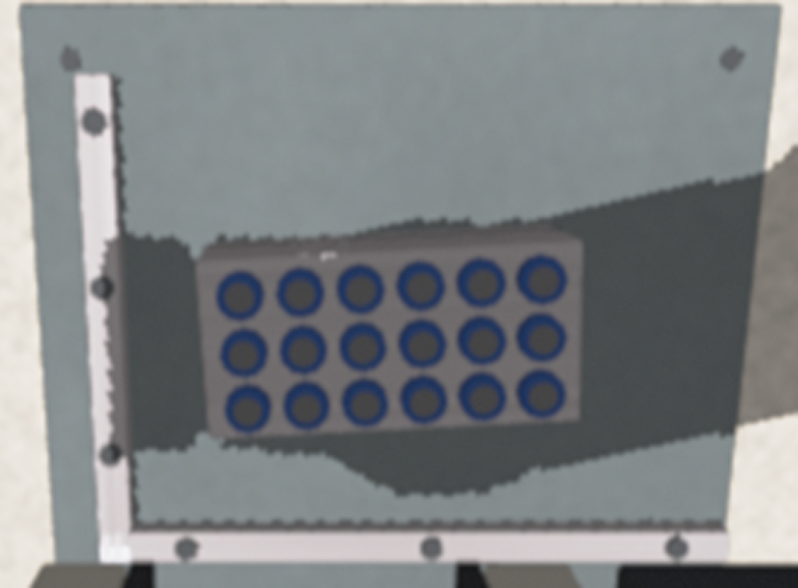

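Run:
```python
from h import *
import pickle
o,p,d=pickle.load(open("w1.pkl","rb"));K,T=calib("wrist",o)
f=lambda l:np.array([[215+u/2.8-.3,90+v/2.8-.3] for u,v in l])
c=ray(K,T,f([(131,530),(725,530),(111,74)]),.020);print(c.round(4))
far=c[1]-c[0];e=c[0]-c[2]
print("yaw y-axis",np.degrees(np.arctan2(far[1],far[0])),"x axis",np.degrees(np.arctan2(e[1],e[0])),np.linalg.norm(far),np.linalg.norm(e))
B=ray(K,T,f([(206,262),(580,240),(580,420),(211,438)]),.058);print(B.round(4),[np.linalg.norm(B[i]-B[i-1]) for i in range(4)])
hsv=cv2.cvtColor(p,cv2.COLOR_BGR2HSV);m=cv2.inRange(hsv,(105,120,40),(130,255,255));m[:150]=0;m[260:]=0;m[:,:270]=0;m[:,440:]=0
cs,_=cv2.findContours(m,cv2.RETR_EXTERNAL,2);cen=np.array([cv2.minEnclosingCircle(x)[0] for x in cs if cv2.contourArea(x)>60]);print(len(cen))
C=ray(K,T,cen,.066)[:,:2];rc=cv2.minAreaRect(C.astype(np.float32));print("collars",rc,C.mean(0))
bl=B[1]-B[0];bl2=B[2]-B[3];print("block yaw",[np.degrees(np.arctan2(q[1],q[0])) for q in(bl,bl2)])
yaw=np.radians(76.8)
for th in (np.arctan2(far[1],far[0]),):
  Y=np.array([np.cos(th),np.sin(th)]);X=np.array([Y[1],-Y[0]])
  for b in(B.mean(0)[:2],C.mean(0)): print((b-c[0,:2])@X,(b-c[0,:2])@Y)
M=R.from_rotvec(o["tool_rot"]).as_matrix();print("jaw",np.degrees(np.arctan2(M[1,1],M[0,1])))
```

```text
[[ 0.6279 -0.2898  0.02  ]
 [ 0.6781 -0.0778  0.02  ]
 [ 0.4728 -0.2528  0.02  ]]
yaw y-axis 76.67690491791704 x axis -13.39527847772885 0.21782145926049465 0.15945143848598478
[[ 0.5354 -0.2338  0.058 ]
 [ 0.5554 -0.12    0.058 ]
 [ 0.6122 -0.1295  0.058 ]
 [ 0.5906 -0.2466  0.058 ]] [np.float64(0.056743655257301136), np.float64(0.1155073348468453), np.float64(0.05758663921565529), np.float64(0.11906426655266951)]
17
collars ((0.5723795890808105, -0.18348172307014465), (0.09201992303133011, 0.03601408377289772), 79.50849151611328) [ 0.57189569 -0.18063812]
block yaw [np.float64(80.02548724312031), np.float64(79.58091898379547)]
-0.07777546875609345 0.09184269096896766
-0.07963400750011519 0.09327903619395077
jaw 76.7375818024906
```

```bash
python3 -m pendant '[[[-2.6,2.05,-3],[0,0,0],4],[[-2.59,2.03,-3.5],[0,0,0],4],[[0,0,-4.5],[0,0,0],4],[[0,0,-4.5],[0,0,0],4],[[0,0,-4],[0,0,0],4]]'
python3 -m pendant '[[[0,0,-2],[0,0,0],4],[[0,0,-1],[0,0,0],4],[[0,0,-0.5],[0,0,0],4],[[0,0,0],[0,0,0],4],[[0,0,0],[0,0,0],4]]'
python3 - <<'E'
from h import *
o=readout.get_obs();p,d=imaging.camera("wrist");cv2.imwrite("pics/w2.png",p);print(o["force"],o["finger_gap"],o["position"])
E
```

```text
clock: 2.65
position: [0.5178, -0.1688, 0.0559]
tool_rot: [0.361, 3.12, 0.0]
force: [0.9, 2.1, -1.1]
finger_gap: 0.0397
clock: 3.15
position: [0.5193, -0.1687, 0.0232]
tool_rot: [0.36, 3.119, 0.0]
force: [0.0, -0.3, 0.2]
finger_gap: 0.0399
[ 0.02238708 -0.28864715  0.22363814] 0.039927737830373504 [ 0.51926924 -0.16872191  0.02324338]
```

View pics/w2.png

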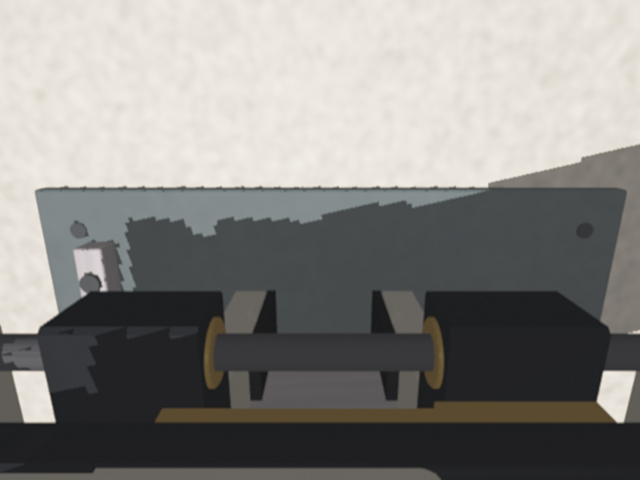

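```bash
python3 -m pendant '[[[0.97,-0.23,0],[0,0,0],4],[[0.97,-0.23,0],[0,0,0],4],[[0.97,-0.23,0],[0,0,0],4],[[0.97,-0.23,0],[0,0,0],4],[[0.97,-0.23,0],[0,0,0],4]]'
python3 -m pendant '[[[0.49,-0.115,0],[0,0,0],4],[[0.29,-0.07,0],[0,0,0],4],[[0.2,-0.045,0],[0,0,0],4],[[0,0,0],[0,0,0],4],[[0,0,0],[0,0,0],4]]'
```

```text
clock: 3.7
position: [0.5673, -0.1804, 0.0219]
tool_rot: [-0.361, -3.12, 0.0]
force: [-3.7, 0.3, 3.6]
finger_gap: 0.04
clock: 4.2
position: [0.5769, -0.1824, 0.022]
tool_rot: [0.361, 3.12, 0.0]
force: [-0.5, -0.2, -0.0]
finger_gap: 0.0397
```

```bash
python3 -m pendant '[[[0.2,-0.045,0],[0,0,0],4],[[0.15,-0.035,0],[0,0,0],4],[[0.1,-0.025,0],[0,0,0],4],[[0.1,-0.025,0],[0,0,0],4],[[0,0,0],[0,0,0],4]]'
python3 -m pendant '[[[0.1,-0.025,0],[0,0,0],4],[[0.1,-0.025,0],[0,0,0],4],[[0,0,0],[0,0,0],4],[[0,0,0],[0,0,0],4],[[0,0,0],[0,0,0],4]]'
```

```text
clock: 4.7
position: [0.5818, -0.1836, 0.022]
tool_rot: [-0.361, -3.12, -0.0]
force: [-4.6, 1.5, 2.6]
finger_gap: 0.0398
clock: 5.2
position: [0.5817, -0.1837, 0.0218]
tool_rot: [-0.361, -3.117, -0.0]
force: [-10.7, 4.6, 5.6]
finger_gap: 0.04
```

```bash
python3 -m pendant '[[[0.1,-0.025,0],[0,0,0],4],[[0.1,-0.025,0],[0,0,0],4],[[0,0,0],[0,0,0],4],[[0,0,0],[0,0,0],4],[[0,0,0],[0,0,0],4]]'
python3 -m pendant '[[[-0.4,0.095,0],[0,0,0],4],[[-0.9,0.21,0],[0,0,0],4],[[-1.0,0.23,2],[0,0,0],2],[[0,0,4],[0,0,0],0],[[0,0,4],[0,0,0],0]]'
```

```text
clock: 5.7
position: [0.5816, -0.1839, 0.0215]
tool_rot: [-0.361, -3.113, -0.001]
force: [-15.6, 7.8, 10.2]
finger_gap: 0.04
clock: 6.2
position: [0.5629, -0.1794, 0.123]
tool_rot: [0.36, 3.121, -0.001]
force: [1.2, 0.4, 1.0]
finger_gap: 0.0217
```

```bash
python3 -m pendant '[[[2.73,2.86,0],[0,0,0],0],[[2.73,2.86,0],[0,0,0],0],[[2.72,2.87,0],[0,0,0],0],[[0,0,-2],[0,0,0],0],[[0,0,-3],[0,0,0],0]]'
python3 -m pendant '[[[0,0,-2.5],[0,0,0],0],[[0,0,-1.8],[0,0,0],0],[[0,0,-0.8],[0,0,0],0],[[0,0,0],[0,0,0],0],[[0,0,0],[0,0,0],0]]'
python3 - <<'E'
from h import *
import pickle
o=readout.get_obs();p,d=imaging.camera("scene");pickle.dump(p,open("s2.pkl","wb"));cv2.imwrite("pics/s2.png",cv2.resize(p[150:290,180:360],None,fx=4,fy=4,interpolation=2));print(o["force"],o["finger_gap"],o["position"])
E
```

```text
clock: 6.7
position: [0.6479, -0.0921, 0.0735]
tool_rot: [0.357, 3.115, 0.002]
force: [-0.3, 0.2, -0.7]
finger_gap: 0.0005
clock: 7.2
position: [0.6458, -0.0935, 0.022]
tool_rot: [0.36, 3.119, 0.0]
force: [-0.1, -0.3, 1.7]
finger_gap: 0.0006
[-0.06022788 -0.27618045  1.70832586] 0.0005997182225290178 [ 0.64578343 -0.09345405  0.02201659]
```

View pics/s2.png

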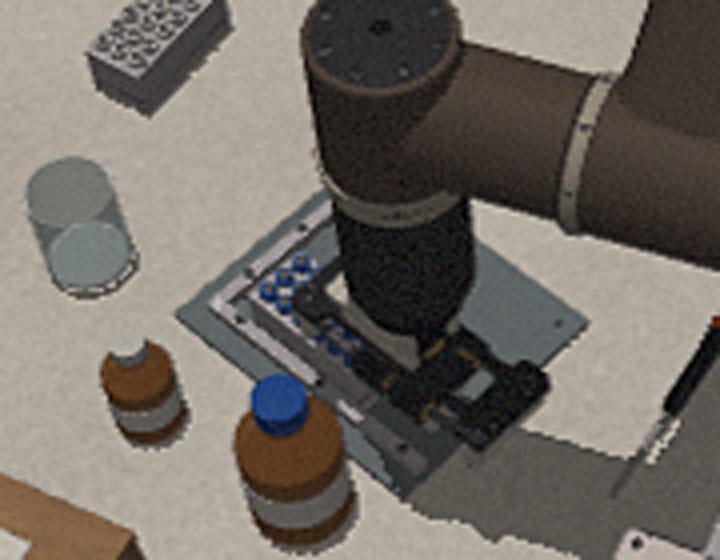

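```bash
python3 -m pendant '[[[-0.23,-0.97,0],[0,0,0],0],[[-0.23,-0.97,0],[0,0,0],0],[[-0.23,-0.97,0],[0,0,0],0],[[-0.23,-0.97,0],[0,0,0],0],[[-0.11,-0.49,0],[0,0,0],0]]'
python3 -m pendant '[[[-0.05,-0.2,0],[0,0,0],0],[[-0.05,-0.2,0],[0,0,0],0],[[-0.02,-0.1,0],[0,0,0],0],[[-0.02,-0.1,0],[0,0,0],0],[[0,0,0],[0,0,0],0]]'
python3 -m pendant '[[[-0.02,-0.1,0],[0,0,0],0],[[-0.02,-0.1,0],[0,0,0],0],[[-0.02,-0.1,0],[0,0,0],0],[[0,0,0],[0,0,0],0],[[0,0,0],[0,0,0],0]]'
```

```text
clock: 7.75
position: [0.6348, -0.1381, 0.0216]
tool_rot: [0.362, 3.12, 0.001]
force: [-0.1, 5.7, 4.9]
finger_gap: 0.0005
clock: 8.25
position: [0.6336, -0.1428, 0.0216]
tool_rot: [0.36, 3.12, 0.001]
force: [-0.2, 5.1, 5.7]
finger_gap: 0.0003
clock: 8.75
position: [0.633, -0.1457, 0.0216]
tool_rot: [0.36, 3.12, 0.001]
force: [-0.6, 6.3, 5.8]
finger_gap: 0.0007
```

```bash
python3 -m pendant '[[[-0.02,-0.1,0],[0,0,0],0],[[-0.02,-0.1,0],[0,0,0],0],[[-0.02,-0.1,0],[0,0,0],0],[[0,0,0],[0,0,0],0],[[0,0,0],[0,0,0],0]]'
python3 -m pendant '[[[-0.02,-0.1,0],[0,0,0],0],[[-0.02,-0.1,0],[0,0,0],0],[[0,0,0],[0,0,0],0],[[0,0,0],[0,0,0],0],[[0,0,0],[0,0,0],0]]'
```

```text
clock: 9.25
position: [0.6326, -0.1477, 0.0216]
tool_rot: [0.36, 3.12, 0.002]
force: [-1.9, 11.0, 7.0]
finger_gap: 0.0006
clock: 9.75
position: [0.6326, -0.1479, 0.0217]
tool_rot: [0.359, 3.119, 0.005]
force: [-1.3, 20.8, 8.3]
finger_gap: 0.0007
```

```bash
python3 -m pendant '[[[0.1,0.4,0],[0,0,0],0],[[0.23,0.97,0],[0,0,0],0],[[0.1,0.4,3],[0,0,0],3],[[0,0,4.5],[0,0,0],6],[[0,0,4.5],[0,0,0],8]]'
python3 - <<'E'
from h import *
o=readout.get_obs();print(o["joint_positions"],o["position"])
E
```

```text
clock: 10.25
position: [0.6351, -0.1336, 0.1413]
tool_rot: [-0.361, -3.118, 0.002]
force: [1.4, -0.7, 1.2]
finger_gap: 0.019
[ 9.29900412e-02  3.80230998e-01 -1.59282786e-01  5.66044718e-04
 -1.03431920e+00 -1.89433344e+00] [ 0.63508069 -0.13358996  0.14132694]
```

```bash
python3 -m pendant '[[[-0.22,-0.91,0.9],[0,0,0.143],8.7],[[-0.22,-0.91,0.9],[0,0,0.143],8.7],[[-0.22,-0.91,0.9],[0,0,0.143],8.7],[[-0.22,-0.91,0.9],[0,0,0.143],8.7],[[-0.22,-0.91,0.9],[0,0,0.143],8.7]]'
python3 -m pendant '[[[-0.21,-0.91,0.9],[0,0,0.143],8.7],[[-0.21,-0.91,0.9],[0,0,0.143],8.7],[[-0.21,-0.91,0.9],[0,0,0.143],8.7],[[-0.21,-0.91,0.9],[0,0,0.143],8.7],[[-0.21,-0.91,0.9],[0,0,0.143],8.7]]'
python3 -m pendant '[[[0,0,0],[0,0,0.141],8.7],[[0,0,0],[0,0,0],8.7],[[0,0,0],[0,0,0],8.7],[[0,0,0],[0,0,0],8.7],[[0,0,0],[0,0,0],8.7]]'
python3 - <<'E'
from h import *
import pickle
o=readout.get_obs();p,d=imaging.camera("wrist");pickle.dump((o,p,d),open("w3.pkl","wb"))
cv2.imwrite("pics/w3.png",p);print(o["clock"],o["position"],o["joint_positions"])
M=R.from_rotvec(o["tool_rot"]).as_matrix();print("jaw",np.degrees(np.arctan2(M[1,1],M[0,1])),M[:,2])
E
```

```text
clock: 10.75
position: [0.6244, -0.1796, 0.186]
tool_rot: [0.762, -3.047, 0.0]
force: [0.3, -0.4, 0.5]
finger_gap: 0.0587
clock: 11.25
position: [0.6139, -0.2251, 0.2309]
tool_rot: [1.78, -2.587, -0.001]
force: [-0.1, 0.9, 0.0]
finger_gap: 0.0871
clock: 11.75
position: [0.6143, -0.2243, 0.2307]
tool_rot: [1.949, -2.463, -0.001]
force: [0.4, 0.5, -0.5]
finger_gap: 0.0871
11.75 [ 0.61434804 -0.22426982  0.23072368] [-5.23726583e-02  3.22384730e-01 -3.14666902e-02  5.57541250e-06
 -1.21757098e+00 -1.79414122e-01]
jaw 166.71970430429568 [-6.25488070e-04  2.75500774e-05 -9.99999804e-01]
```

View pics/w3.png

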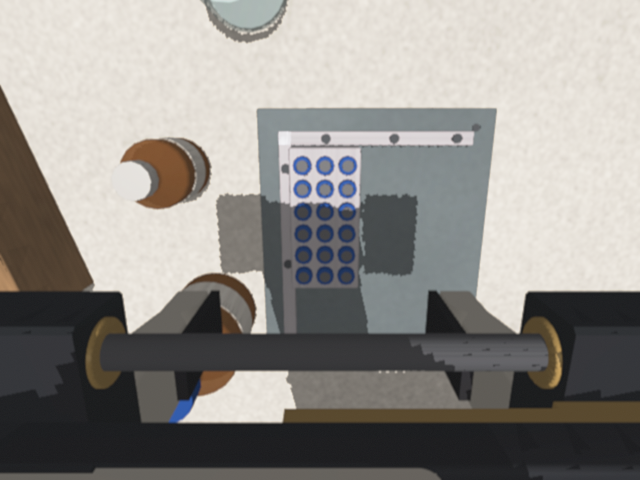

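Run:
```python
from h import *
import pickle
o,p,d=pickle.load(open("w3.pkl","rb"));K,T=calib("wrist",o)
cv2.imwrite("pics/w3c.png",cv2.resize(p[100:300,250:410],None,fx=3,fy=3,interpolation=2))
hsv=cv2.cvtColor(p,cv2.COLOR_BGR2HSV);m=cv2.inRange(hsv,(105,100,30),(130,255,255));m[:140]=0;m[290:]=0;m[:,:285]=0;m[:,365:]=0
cs,_=cv2.findContours(m,cv2.RETR_EXTERNAL,2);cen=np.array([cv2.minEnclosingCircle(x)[0] for x in cs if cv2.contourArea(x)>60]);print(len(cen))
C=ray(K,T,cen,.066)[:,:2];rc=cv2.minAreaRect(C.astype(np.float32));print("collars",rc,C.mean(0))
f=lambda l:np.array([[250+u/3-.33,100+v/3-.33] for u,v in l])
th=np.radians(76.7);Y=np.array([np.cos(th),np.sin(th)]);X=np.array([Y[1],-Y[0]])
c=np.array([.628,-.290]);print((C-c)@np.c_[X,Y])
print("jaw pt",(o["position"][:2]-c)@np.c_[X,Y])
```

```text
18
collars ((0.6139981746673584, -0.22526895999908447), (0.09149409085512161, 0.03589347004890442), 76.64704132080078) [ 0.61397362 -0.22525027]
[[-0.04633409  0.1055373 ]
 [-0.02854324  0.10551966]
 [-0.01075341  0.10550202]
 [-0.01059869  0.08727956]
 [-0.04641325  0.0872932 ]
 [-0.02854537  0.08718753]
 [-0.04639704  0.06893966]
 [-0.02854748  0.06897741]
 [-0.01078159  0.06892379]
 [-0.04634571  0.05058028]
 [-0.02840877  0.05066977]
 [-0.01077357  0.05070176]
 [-0.01061136  0.03237486]
 [-0.04648989  0.03219139]
 [-0.02855175  0.03227545]
 [-0.0465067   0.01404332]
 [-0.02860994  0.01405819]
 [-0.01061311  0.01409824]]
jaw pt [-0.02840701  0.0608266 ]
```

View pics/w3c.png

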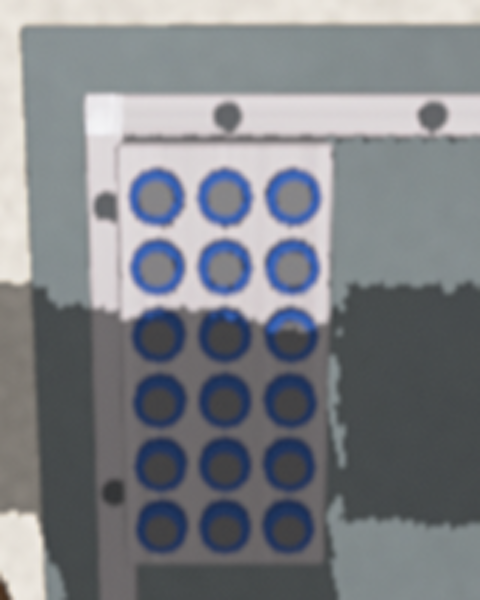

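```bash
python3 -m pendant '[[[-0.03,-0.1,-4],[0,0,0],8.7],[[0,0,-4.5],[0,0,0],8.7],[[0,0,-4.5],[0,0,0],8.7],[[0,0,-3.5],[0,0,0],8.7],[[0,0,-2],[0,0,0],8.7]]'
python3 -m pendant '[[[0,0,-1],[0,0,0],8.7],[[0,0,-0.5],[0,0,0],8.7],[[0,0,0],[0,0,0],8.7],[[0,0,0],[0,0,0],8.7],[[0,0,0],[0,0,0],7]]'
python3 -m pendant '[[[0,0,0],[0,0,0],5],[[0,0,0],[0,0,0],5],[[0,0,0],[0,0,0],5],[[0,0,0],[0,0,0],5],[[0,0,0],[0,0,0],5]]' 30
python3 -m pendant '[[[0,0,0],[0,0,0],5],[[0,0,0],[0,0,0],5],[[0,0,0],[0,0,0],5],[[0,0,0],[0,0,0],5],[[0,0,0],[0,0,0],5]]' 30
```

```text
clock: 12.3
position: [0.6123, -0.2251, 0.0425]
tool_rot: [1.948, -2.461, -0.005]
force: [-0.6, -0.5, -0.1]
finger_gap: 0.0873
clock: 12.8
position: [0.615, -0.2255, 0.0325]
tool_rot: [-1.951, 2.46, -0.003]
force: [-0.8, -1.2, 0.0]
finger_gap: 0.0829
clock: 13.3
position: [0.6132, -0.2253, 0.0312]
tool_rot: [1.951, -2.461, -0.002]
force: [-4.9, 2.6, 4.9]
finger_gap: 0.0578
clock: 13.8
position: [0.6132, -0.2253, 0.0312]
tool_rot: [1.951, -2.461, -0.002]
force: [-4.2, 1.4, 6.1]
finger_gap: 0.0577
```

```bash
python3 -m pendant '[[[0,0,0.5],[0,0,0],5],[[0,0,1.5],[0,0,0],5],[[0,0,3],[0,0,0],5],[[0,0,4],[0,0,0],5],[[0,0,4.5],[0,0,0],5]]'
python3 -m pendant '[[[0,0,4.5],[0,0,0],5],[[0,1,4],[0,0,-0.06],5],[[0,2,3],[0,0,-0.12],5],[[-0.2,3,2],[0,0,-0.13],5],[[-0.3,3.5,0],[0,0,-0.13],5]]'
python3 -m pendant '[[[-0.3,4,0],[0,0,-0.13],5],[[-0.3,4,0],[0,0,-0.13],5],[[-0.3,4,0],[0,0,-0.13],5],[[-0.3,4,0],[0,0,-0.13],5],[[-0.3,4,0],[0,0,-0.13],5]]'
python3 -m pendant '[[[-0.3,4,0],[0,0,-0.13],5],[[0,4,0],[0,0,0],5],[[0,4,0],[0,0,0],5],[[0,3,0],[0,0,0],5],[[0,1.5,0],[0,0,0],5]]'
python3 -m pendant '[[[0,0,0],[0,0,0],5],[[0,0,0],[0,0,0],5],[[0,0,0],[0,0,0],5],[[0,0,0],[0,0,0],5],[[0,0,0],[0,0,0],5]]'
python3 - <<'E'
from h import *
import pickle
o=readout.get_obs();p,d=imaging.camera("wrist");pickle.dump((o,p,d),open("w4.pkl","wb"))
cv2.imwrite("pics/w4.png",p);print(o["clock"],o["position"],o["joint_positions"])
M=R.from_rotvec(o["tool_rot"]).as_matrix();print("jaw",np.degrees(np.arctan2(M[1,1],M[0,1])),M[:,2])
E
```

```text
clock: 14.3
position: [0.6134, -0.2253, 0.167]
tool_rot: [1.951, -2.461, -0.002]
force: [1.8, -0.5, -5.2]
finger_gap: 0.0579
clock: 14.8
position: [0.6103, -0.1305, 0.3058]
tool_rot: [-1.356, 2.827, -0.005]
force: [0.1, -0.0, -4.8]
finger_gap: 0.058
clock: 15.3
position: [0.5936, 0.0711, 0.3019]
tool_rot: [-0.384, 3.117, 0.001]
force: [0.6, -0.1, -5.1]
finger_gap: 0.058
clock: 15.8
position: [0.5907, 0.2371, 0.3013]
tool_rot: [-0.193, 3.136, 0.001]
force: [0.6, -1.0, -4.6]
finger_gap: 0.0578
clock: 16.3
position: [0.5913, 0.2337, 0.3013]
tool_rot: [-0.188, 3.136, 0.0]
force: [0.6, 0.0, -5.4]
finger_gap: 0.0578
16.3 [0.59126252 0.23365554 0.301346  ] [ 6.82821853e-01  2.58123260e-01  3.83096983e-02  2.37109070e-05
 -1.35067183e+00 -2.13392694e+00]
jaw 96.85810027420031 [ 2.55822136e-04  1.78244306e-04 -9.99999951e-01]
```

View pics/w4.png

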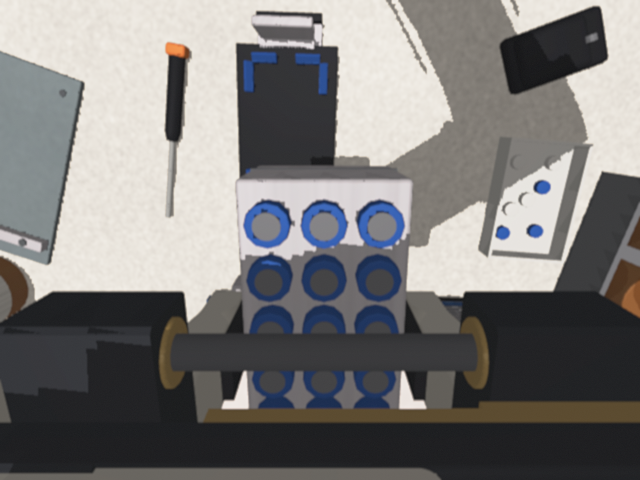

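```bash
python3 -m pendant '[[[0,3,0],[0,0,0],5],[[0,4,0],[0,0,0],5],[[0,3,0],[0,0,0],5],[[0,1,0],[0,0,0],5],[[0,0,0],[0,0,0],5]]'
python3 -m pendant '[[[0,0,0],[0,0,0],5],[[0,0,0],[0,0,0],5],[[0,0,0],[0,0,0],5],[[0,0,0],[0,0,0],5],[[0,0,0],[0,0,0],5]]'
python3 - <<'E'
from h import *
import pickle
o=readout.get_obs();p,d=imaging.camera("wrist");pickle.dump((o,p,d),open("w5.pkl","wb"))
print(o["clock"],o["position"],o["joint_positions"])
cv2.imwrite("pics/w5.png",p)
cv2.imwrite("pics/w5c.png",cv2.resize(p[0:220,90:280],None,fx=2.7,fy=2.7,interpolation=2))
E
```

```text
clock: 16.85
position: [0.5909, 0.3457, 0.3002]
tool_rot: [0.192, -3.135, 0.001]
force: [0.5, -0.0, -4.9]
finger_gap: 0.0578
clock: 17.35
position: [0.5913, 0.344, 0.3013]
tool_rot: [-0.189, 3.136, 0.0]
force: [-1.1, -0.5, -5.4]
finger_gap: 0.0581
17.35 [0.59126583 0.34404916 0.30130203] [ 8.11192387e-01  3.40771143e-01  1.53159588e-01  2.15473330e-05
 -1.38289347e+00 -2.26177038e+00]
```

View pics/w5.png

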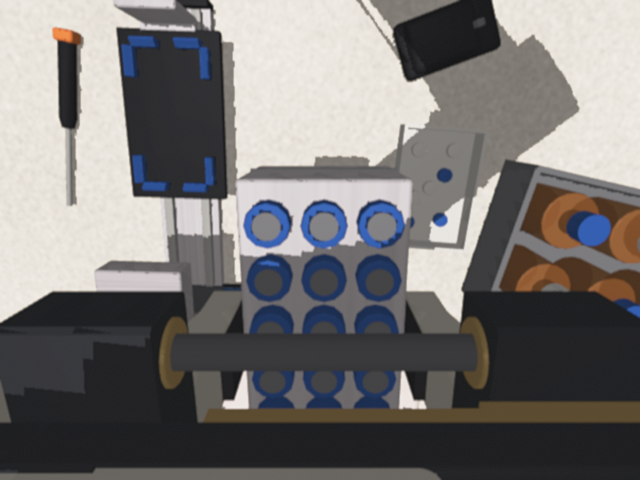

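View pics/w5c.png

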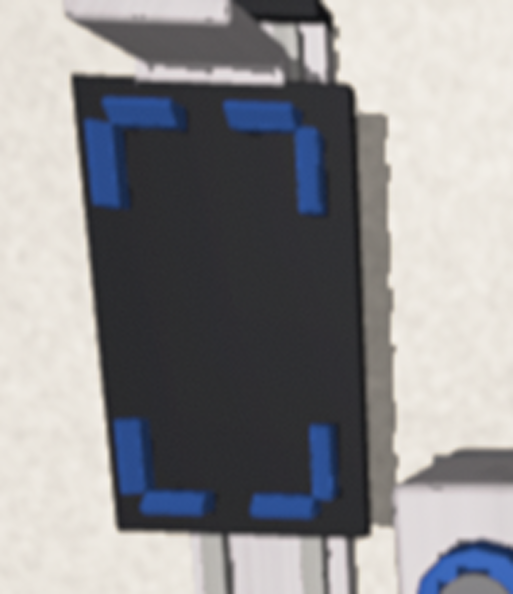

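Run:
```python
from h import *
import pickle
o,p,d=pickle.load(open("w5.pkl","rb"));K,T=calib("wrist",o)
f=lambda l:np.array([[90+u/2.7-.3,v/2.7-.3] for u,v in l])
P=ray(K,T,f([(73,76),(352,87),(369,535),(118,529)]),.045)[:,:2];print(P.round(4),[np.linalg.norm(P[i]-P[i-1]).round(4) for i in range(4)])
ang=lambda a,b:np.degrees(np.arctan2(*(b-a)[::-1]))
print("yaws",ang(P[0],P[3]),ang(P[1],P[2]),ang(P[0],P[1])-90,ang(P[3],P[2])-90,"centre",P.mean(0))
hsv=cv2.cvtColor(p,cv2.COLOR_BGR2HSV);m=cv2.inRange(hsv,(105,120,40),(130,255,255))
m[215:]=0;m[:,:95]=0;m[:,225:]=0
cs,_=cv2.findContours(m,cv2.RETR_EXTERNAL,2)
for c in cs:
  if cv2.contourArea(c)>20: print(cv2.boundingRect(c),[ (90-90+q).tolist() for q in cv2.boxPoints(cv2.minAreaRect(c)).round(1)])
# hand picked inner base edges
e=ray(K,T,f([(187,129),(226,131),(145,491),(253,496)]),.045)[:,:2];
e2=ray(K,T,f([(126,205),(147,420)]),.045)[:,:2]
th=np.radians(np.mean([ang(P[0],P[3]),ang(P[1],P[2]),ang(P[0],P[1])-90,ang(P[3],P[2])-90]))
X=np.array([np.cos(th),np.sin(th)]);Y=np.array([-X[1],X[0]]);c=P.mean(0)
print((e-c)@np.c_[X,Y]*1e3);print((e2-c)@np.c_[X,Y]*1e3, np.degrees(th))
# block in hand: collars
print(ray(K,T,[[324,223],[266,222],[382,224],[378,277],[269,277]],o["position"][2]+.0348)[:,:2])
```

```text
[[0.4523 0.1349]
 [0.4444 0.2297]
 [0.5982 0.2436]
 [0.6073 0.1486]] [np.float64(0.1556), np.float64(0.0951), np.float64(0.1545), np.float64(0.0954)]
yaws 5.053031177037711 5.185323973121082 4.775181938763595 5.442861336461519 centre [0.52555636 0.18922009]
(182, 157, 34, 36) [[179.60000610351562, 188.1999969482422], [208.0, 153.0], [226.39999389648438, 167.8000030517578], [198.0, 203.10000610351562]]
(132, 154, 38, 38) [[119.5999984741211, 166.5], [138.0, 149.5], [171.0, 185.1999969482422], [152.6999969482422, 202.1999969482422]]
(172, 37, 39, 43) [[169.6999969482422, 39.70000076293945], [188.1999969482422, 24.600000381469727], [223.5, 68.0], [205.0, 83.0999984741211]]
(121, 35, 38, 43) [[107.30000305175781, 62.900001525878906], [135.5, 24.0], [161.1999969482422, 42.599998474121094], [133.0, 81.5]]
[[-62.3885435   -9.99962383]
 [-62.15740237   3.42638138]
 [ 63.02460949 -36.09421833]
 [ 63.69400661   4.48746931]]
[[-37.27952409 -33.45737878]
 [ 36.72613266 -32.91767595]] 5.1140996063459765
[[0.5460373  0.33828791]
 [0.54787546 0.32022991]
 [0.54419662 0.35637054]
 [0.56182683 0.35787996]
 [0.56604209 0.32266261]]
```

Run:
```python
from h import *
import pickle
o,p,d=pickle.load(open("w5.pkl","rb"));K,T=calib("wrist",o)
f=lambda l:np.array([[90+u/2.7-.3,v/2.7-.3] for u,v in l])
th=np.radians(5.1);X=np.array([np.cos(th),np.sin(th)]);Y=np.array([-X[1],X[0]]);c=np.array([.52556,.18922])
g=lambda l,z:print(((ray(K,T,f(l),z)[:,:2]-c)@np.c_[X,Y]*1e3).round(1).tolist())
g([(326,213),(337,495)],.045);g([(326,213),(337,495)],.058)
g([(84,120),(114,420)],.058)
g([(296,130),(310,424)],.058) # right inner top
g([(112,122),(142,420)],.058) # left inner top
g([(103,97),(225,101)],.058) # front outer top
g([(143,516),(252,519)],.058) # rear outer: top 
# held block at grip: collar grid angle / centre vs tool
hsv=cv2.cvtColor(p,cv2.COLOR_BGR2HSV);m=cv2.inRange(hsv,(100,90,30),(130,255,255))
m[:195]=0;m[305:]=0;m[:,:243]=0;m[:,405:]=0
cs,_=cv2.findContours(m,cv2.RETR_EXTERNAL,2);q=np.array([cv2.minEnclosingCircle(k)[0] for k in cs if cv2.contourArea(k)>300 and cv2.boundingRect(k)[3]>35]);print(q)
W=ray(K,T,q,o["position"][2]-.0312+.066);M=R.from_rotvec(o["tool_rot"]).as_matrix();print(((W-o["position"])@M*1e3).round(1))
```

```text
[[-36.8, 36.7], [62.4, 36.2]]
[[-35.5, 40.1], [60.6, 39.6]]
[[-62.0, -39.3], [36.1, -39.2]]
[[-61.1, 31.3], [35.4, 31.1]]
[[-61.7, -30.0], [35.8, -29.1]]
[[-69.2, -32.2], [-69.2, 8.2]]
[[70.4, -32.0], [70.3, 8.0]]
[[377.38967896 278.00091553]
 [323.5        277.76190186]
 [269.29998779 277.70001221]
 [380.         224.        ]
 [323.36752319 224.2592926 ]
 [267.19232178 223.80769348]]
[[ 27.2  17.1 -34.8]
 [ 27.3  -0.5 -34.8]
 [ 27.4 -18.1 -34.8]
 [ 45.2  17.3 -34.8]
 [ 45.2  -0.5 -34.8]
 [ 45.3 -18.1 -34.8]]
```

```bash
python3 -m pendant '[[[-1.6,-3.8,0],[0,0,-0.0307],5],[[-1.6,-3.8,0],[0,0,0],5],[[-1.6,-3.8,0],[0,0,0],5],[[-1.24,-3,0],[0,0,0],5],[[-0.5,-1,-3],[0,0,0],5]]'
python3 -m pendant '[[[0,0,-4.5],[0,0,0],5],[[0,0,-4.5],[0,0,0],5],[[0,0,-3.5],[0,0,0],5],[[0,0,-2],[0,0,0],5],[[0,0,-1],[0,0,0],5]]'
python3 -m pendant '[[[0,0,-0.5],[0,0,0],5],[[0,0,0],[0,0,0],5],[[0,0,0],[0,0,0],5],[[0,0,0],[0,0,0],5],[[0,0,0],[0,0,0],5]]'
python3 - <<'E'
from h import *
o=readout.get_obs()
print(o["clock"],o["position"],o["joint_positions"])
M=R.from_rotvec(o["tool_rot"]).as_matrix();print("jaw",np.degrees(np.arctan2(M[1,1],M[0,1])),M[:,2])
p,d=imaging.camera("side");cv2.imwrite("pics/s6.png",cv2.resize(p[200:360,200:360],None,fx=4,fy=3.7,interpolation=2))
p,d=imaging.camera("wrist");cv2.imwrite("pics/w6.png",p)
E
```

```text
clock: 17.9
position: [0.5269, 0.1888, 0.2759]
tool_rot: [-0.14, 3.13, 0.006]
force: [1.0, 1.4, -4.6]
finger_gap: 0.0582
clock: 18.4
position: [0.5249, 0.1898, 0.1142]
tool_rot: [0.141, -3.136, 0.003]
force: [-0.3, 0.1, -4.8]
finger_gap: 0.0579
clock: 18.9
position: [0.5262, 0.1909, 0.112]
tool_rot: [-0.142, 3.137, 0.001]
force: [-1.2, 0.8, -4.9]
finger_gap: 0.0579
18.9 [0.52615232 0.19086694 0.11198518] [ 6.97832497e-01  2.72658971e-01 -3.98107710e-01  1.16047589e-04
 -8.98387216e-01 -2.17845254e+00]
jaw 95.17089253345671 [ 1.31682686e-03  9.85793762e-04 -9.99998647e-01]
```

View pics/s6.png

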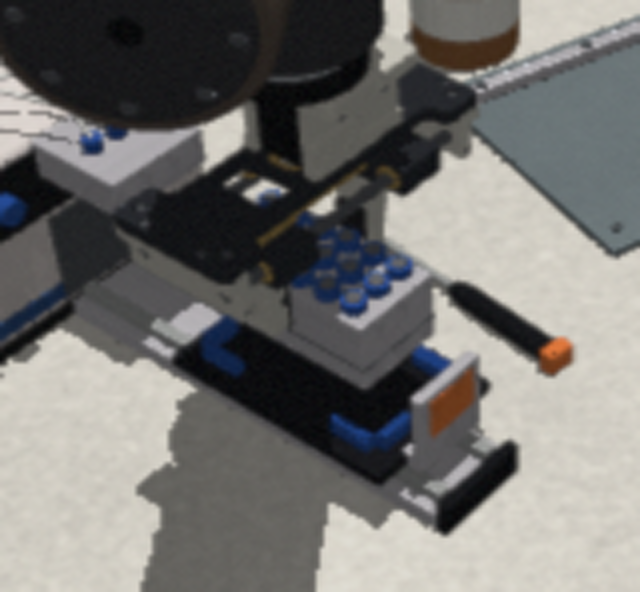

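View pics/w6.png

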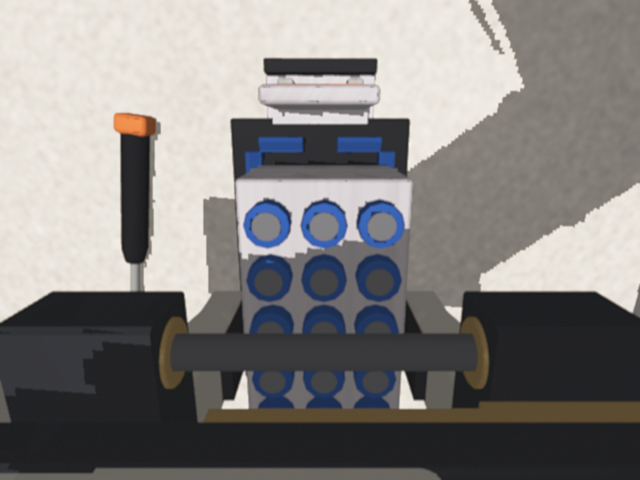

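Run:
```python
from h import *
cv2.imwrite("pics/w6c.png",cv2.resize(cv2.imread("pics/w6.png")[50:200,220:420],None,fx=4,fy=4,interpolation=2))
```

```text
(no output)
```

View pics/w6c.png

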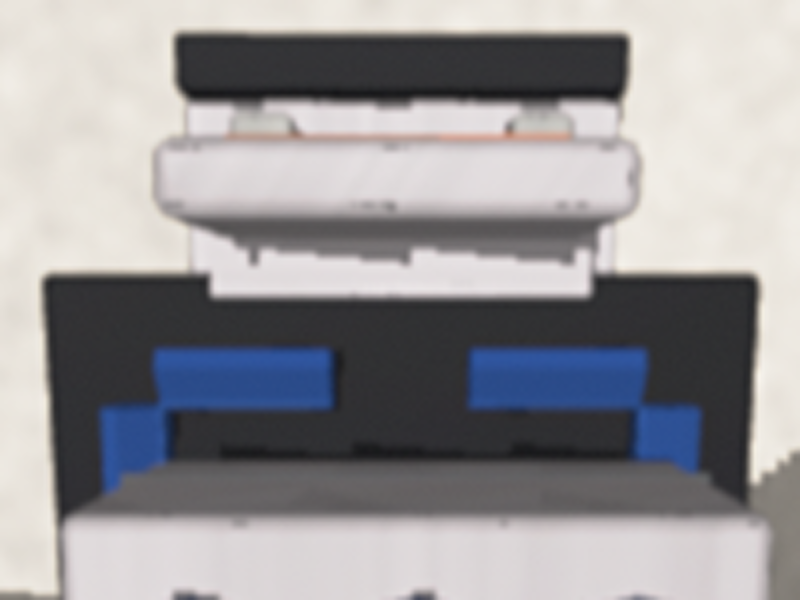

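Run:
```python
from h import *
o=readout.get_obs();K,T=calib("wrist",o);M=R.from_rotvec(o["tool_rot"]).as_matrix()
f=lambda l:np.array([[220+u/4-.4,50+v/4-.4] for u,v in l])
g=lambda n,l,z:print(n,((ray(K,T,f(l),z)-o["position"])@M*1e3).round(1)[:,:2].tolist(), ray(K,T,f(l),z)[:,:2].mean(0).round(4))
g("plate front",[(44,276),(757,276)],.045)
g("guide front outer",[(154,349),(647,349)],.058)
g("guide gap",[(333,380),(470,380)],.0515)
g("side outer",[(101,407),(700,407)],.058)
g("guide front base inner",[(165,409),(333,409),(470,409),(640,409)],.045)
g("tab top front",[(160,142),(635,142)],.095)
zt=o["position"][2]-.0312+.058
g("block top front",[(66,518),(770,518)],zt)
g("block bottom front",[(120,472),(712,472)],zt-.05)
```

```text
plate front [[79.0, -49.7], [78.9, 44.8]] [0.4476 0.1812]
guide front outer [[69.9, -33.5], [69.8, 28.8]] [0.4566 0.1821]
guide gap [[65.8, -11.2], [65.8, 6.7]] [0.4607 0.1826]
side outer [[62.7, -40.6], [62.7, 35.9]] [0.4638 0.1827]
guide front base inner [[61.8, -34.4], [61.7, -11.6], [61.7, 6.9], [61.7, 30.0]] [0.4647 0.1829]
tab top front [[90.8, -26.2], [90.8, 21.8]] [0.4357 0.1803]
block top front [[58.3, -28.7], [58.2, 28.2]] [0.4679 0.1852]
block bottom front [[57.4, -33.1], [57.3, 32.3]] [0.4689 0.1852]
```

```bash
python3 -m pendant '[[[0.02,-0.19,-1],[0,0,0],5],[[0,0,-1],[0,0,0],5],[[0,0,-0.5],[0,0,0],5],[[0,0,0],[0,0,0],5],[[0,0,0],[0,0,0],5]]'
python3 - <<'E'
from h import *
o=readout.get_obs();print(o["position"])
p,d=imaging.camera("wrist");cv2.imwrite("pics/w7c.png",cv2.resize(p[50:200,220:420],None,fx=4,fy=4,interpolation=2))
E
```

```text
clock: 19.5
position: [0.5259, 0.1886, 0.0857]
tool_rot: [0.142, -3.138, 0.001]
force: [0.4, -0.0, -4.9]
finger_gap: 0.0578
[0.5259222  0.1885864  0.08574234]
```

View pics/w7c.png

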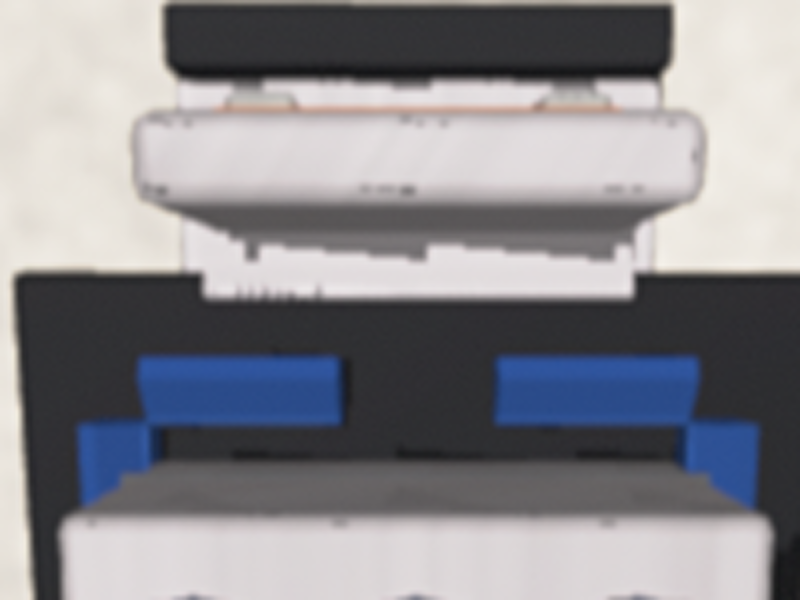

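```bash
python3 -m pendant '[[[0,0.03,-0.4],[0,0,0],5],[[0,0,-0.4],[0,0,0],5],[[0,0,-0.3],[0,0,0],5],[[0,0,0],[0,0,0],5],[[0,0,0],[0,0,0],5]]'
python3 -m pendant '[[[0,0,-0.2],[0,0,0],5],[[0,0,-0.15],[0,0,0],5],[[0,0,-0.1],[0,0,0],5],[[0,0,0],[0,0,0],5],[[0,0,0],[0,0,0],5]]'
```

```text
clock: 20.05
position: [0.5259, 0.1889, 0.075]
tool_rot: [0.142, -3.138, 0.0]
force: [-0.7, -0.5, -4.4]
finger_gap: 0.0575
clock: 20.55
position: [0.526, 0.1889, 0.0706]
tool_rot: [0.141, -3.138, 0.0]
force: [-0.2, 0.5, -4.8]
finger_gap: 0.0576
```

```bash
python3 -m pendant '[[[0,0,-0.1],[0,0,0],5],[[0,0,-0.1],[0,0,0],5],[[0,0,0],[0,0,0],5],[[0,0,0],[0,0,0],5],[[0,0,0],[0,0,0],5]]'
python3 -m pendant '[[[0,0,-0.05],[0,0,0],5],[[0,0,-0.05],[0,0,0],5],[[0,0,0],[0,0,0],5],[[0,0,0],[0,0,0],5],[[0,0,0],[0,0,0],5]]'
```

```text
clock: 21.05
position: [0.526, 0.189, 0.0686]
tool_rot: [-0.142, 3.138, -0.0]
force: [1.0, 0.9, -4.8]
finger_gap: 0.0579
clock: 21.55
position: [0.5263, 0.189, 0.0682]
tool_rot: [-0.142, 3.138, 0.0]
force: [-1.5, -1.9, 4.9]
finger_gap: 0.0581
```

```bash
python3 -m pendant '[[[0,0,0],[0,0,0],6.2],[[0,0,0],[0,0,0],6.8],[[0,0,0],[0,0,0],7.2],[[0,0,0],[0,0,0],7.5],[[0,0,0],[0,0,0],7.5]]'
python3 -m pendant '[[[0,0,0.5],[0,0,0],7.5],[[0,0,2],[0,0,0],7.5],[[0,0,3],[0,0,0],7.5],[[0,0,4],[0,0,0],7.5],[[0,0,4],[0,0,0],7.5]]'
python3 - <<'E'
from h import *
o=readout.get_obs();print(o["position"])
p,d=imaging.camera("wrist");cv2.imwrite("pics/w8.png",p)
p,d=imaging.camera("side");cv2.imwrite("pics/s8.png",cv2.resize(p[200:360,200:360],None,fx=4,fy=3.7,interpolation=2))
E
```

```text
clock: 22.05
position: [0.5259, 0.189, 0.0674]
tool_rot: [0.142, -3.138, 0.0]
force: [1.1, -1.2, 0.8]
finger_gap: 0.0745
clock: 22.55
position: [0.5257, 0.1886, 0.2042]
tool_rot: [0.141, -3.138, 0.001]
force: [1.2, -0.2, -0.3]
finger_gap: 0.0748
[0.52565937 0.18863616 0.20417541]
```

View pics/w8.png

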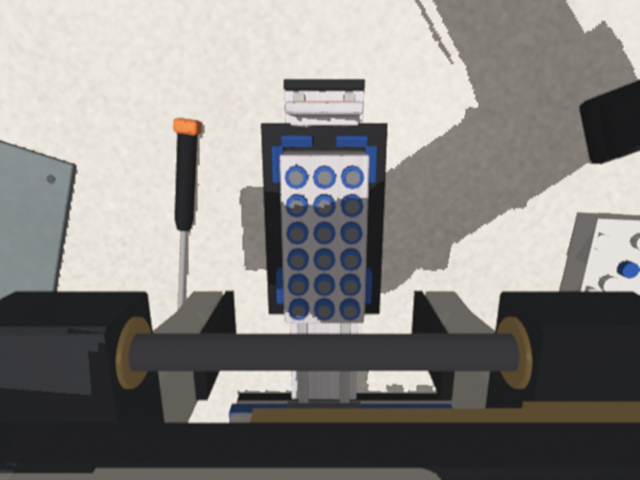

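View pics/s8.png

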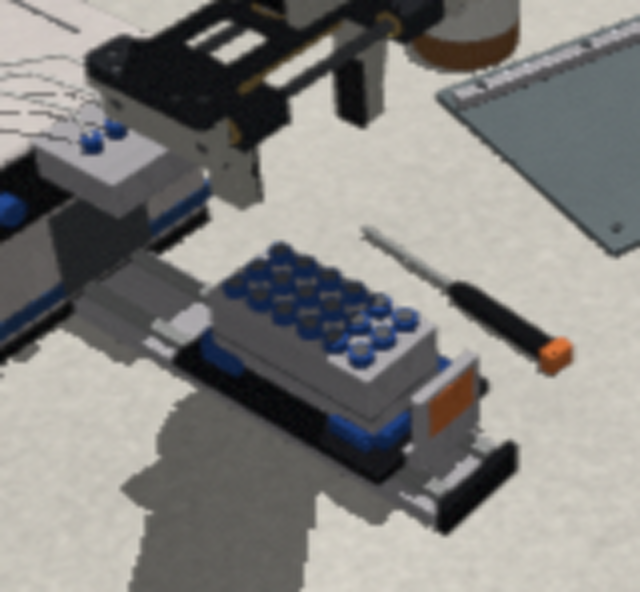

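```bash
python3 -m pendant '[[[-2.5,-0.2,0],[0,0,0],0],[[-3.5,-0.3,0],[0,0,0],0],[[-3.5,-0.3,0],[0,0,0],0],[[-2.1,-0.2,0],[0,0,0],0],[[0,0,-2],[0,0,0],0]]'
python3 -m pendant '[[[0,0,-4],[0,0,0],0],[[0,0,-4],[0,0,0],0],[[0,0,-3],[0,0,0],0],[[0,0,-1.4],[0,0,0],0],[[0,0,0],[0,0,0],0]]'
python3 - <<'E'
from h import *
o=readout.get_obs();print(o["position"],o["force"],o["joint_positions"])
p,d=imaging.camera("side");cv2.imwrite("pics/s9.png",cv2.resize(p[200:360,200:360],None,fx=4,fy=3.7,interpolation=2))
E
```

```text
clock: 23.15
position: [0.4092, 0.1795, 0.1851]
tool_rot: [-0.144, 3.134, 0.006]
force: [0.8, -0.3, 0.1]
finger_gap: 0.0404
clock: 23.65
position: [0.4089, 0.1779, 0.0569]
tool_rot: [0.141, -3.136, 0.004]
force: [-0.5, 0.0, 0.4]
finger_gap: 0.0023
[0.40889955 0.17788317 0.05689567] [-0.46053346  0.04526749  0.39083869] [ 8.54784592e-01  1.78774149e-01 -6.96253108e-01 -3.00781738e-04
 -6.99727624e-01 -2.33540274e+00]
```

View pics/s9.png

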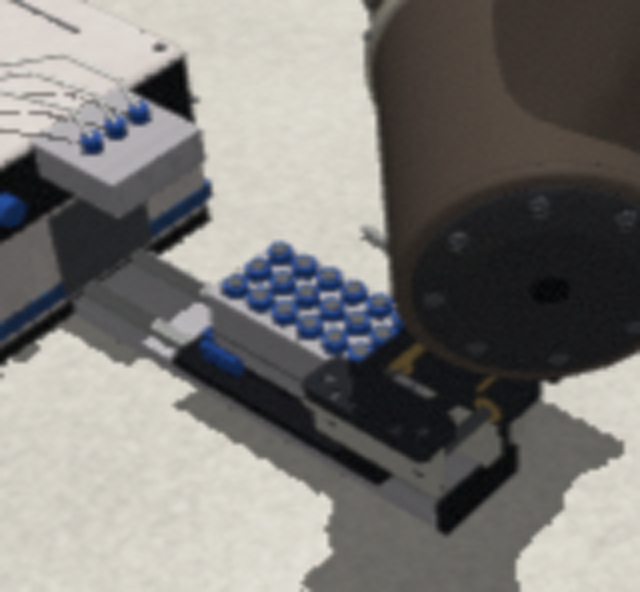

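```bash
python3 -m pendant '[[[0.6,0.05,0],[0,0,0],0],[[0.4,0.04,0],[0,0,0],0],[[0.3,0.03,0],[0,0,0],0],[[0.3,0.03,0],[0,0,0],0],[[0.4,0.035,0],[0,0,0],0]]'
python3 -m pendant '[[[0.5,0.045,0],[0,0,0],0],[[0.7,0.06,0],[0,0,0],0],[[0.8,0.07,0],[0,0,0],0],[[0.8,0.07,0],[0,0,0],0],[[0.8,0.07,0],[0,0,0],0]]'
python3 -m pendant '[[[0.8,0.07,0],[0,0,0],0],[[0.8,0.07,0],[0,0,0],0],[[0.8,0.07,0],[0,0,0],0],[[0.8,0.07,0],[0,0,0],0],[[0.8,0.07,0],[0,0,0],0]]'
```

```text
clock: 24.2
position: [0.43, 0.1808, 0.0588]
tool_rot: [0.141, -3.138, -0.0]
force: [-2.6, -0.1, 1.6]
finger_gap: 0.0008
clock: 24.7
position: [0.4667, 0.1839, 0.0585]
tool_rot: [0.141, -3.138, 0.0]
force: [-1.8, 0.4, 1.6]
finger_gap: 0.0006
clock: 25.2
position: [0.5065, 0.1875, 0.0585]
tool_rot: [0.141, -3.138, 0.0]
force: [-3.1, 0.5, 1.0]
finger_gap: 0.0006
```

```bash
python3 -m pendant '[[[0.6,0.055,0],[0,0,0],0],[[0.5,0.045,0],[0,0,0],0],[[0.4,0.035,0],[0,0,0],0],[[0.3,0.03,0],[0,0,0],0],[[0.2,0.02,0],[0,0,0],0]]'
python3 -m pendant '[[[0.2,0.02,0],[0,0,0],0],[[0.15,0.015,0],[0,0,0],0],[[0.15,0.015,0],[0,0,0],0],[[0.15,0.015,0],[0,0,0],0],[[0,0,0],[0,0,0],0]]'
```

```text
clock: 25.7
position: [0.5261, 0.1893, 0.0585]
tool_rot: [0.141, -3.138, 0.0]
force: [-3.0, 0.0, 0.2]
finger_gap: 0.0003
clock: 26.2
position: [0.5296, 0.1893, 0.0582]
tool_rot: [0.14, -3.134, 0.002]
force: [-15.0, 2.1, 7.9]
finger_gap: 0.0002
```

```bash
python3 -m pendant '[[[0.1,0.01,0],[0,0,0],0],[[0.1,0.01,0],[0,0,0],0],[[0,0,0],[0,0,0],0],[[0,0,0],[0,0,0],0],[[0,0,0],[0,0,0],0]]'
python3 -m pendant '[[[-0.3,-0.03,0],[0,0,0],0],[[-0.5,-0.05,0],[0,0,0],0],[[-1.5,-0.13,0],[0,0,0],0],[[-2.5,-0.22,0],[0,0,0],0],[[-2.5,-0.22,0],[0,0,0],0]]'
python3 -m pendant '[[[-1,-0.1,3],[0,0,0],0],[[0,0,4.5],[0,0,0],0],[[0,0,4.5],[0,0,0],0],[[0,0,3],[0,0,0],0],[[0,0,0],[0,0,0],0]]'
python3 - <<'E'
from h import *
import pickle
o=readout.get_obs();print(o["position"],o["force"])
p,d=imaging.camera("side");cv2.imwrite("pics/s10.png",cv2.resize(p[170:370,170:410],None,fx=3.3,fy=3,interpolation=2))
p,d=imaging.camera("scene");cv2.imwrite("pics/sc10.png",p)
E
```

```text
clock: 26.7
position: [0.5296, 0.1893, 0.0582]
tool_rot: [0.14, -3.131, 0.003]
force: [-24.4, 6.1, 15.8]
finger_gap: 0.0005
clock: 27.2
position: [0.4615, 0.1838, 0.0586]
tool_rot: [-0.141, 3.137, 0.001]
force: [0.1, 1.5, 0.7]
finger_gap: 0.0002
clock: 27.7
position: [0.4541, 0.1843, 0.2138]
tool_rot: [-0.142, 3.13, 0.009]
force: [-0.6, 0.7, -0.3]
finger_gap: 0.0005
[0.4541273  0.18434748 0.21382857] [-0.61228818  0.68808885 -0.32606755]
```

View pics/s10.png

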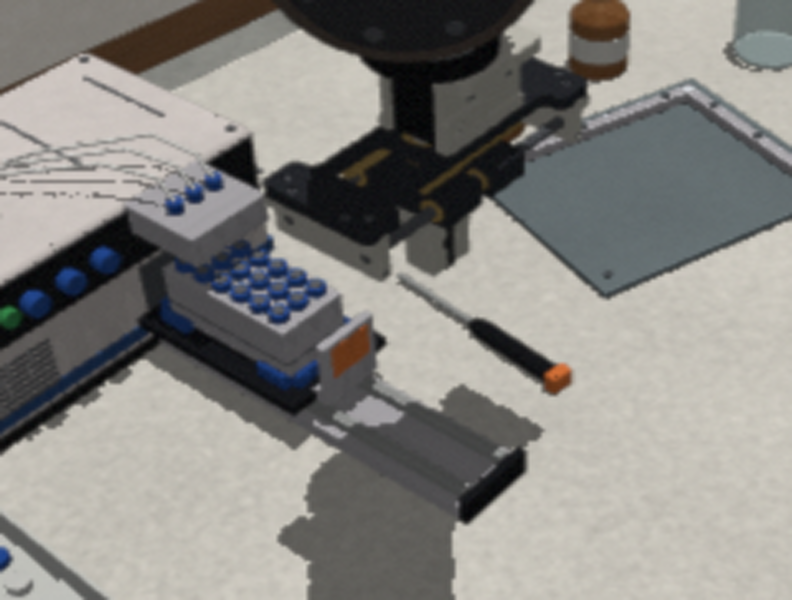

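View pics/sc10.png

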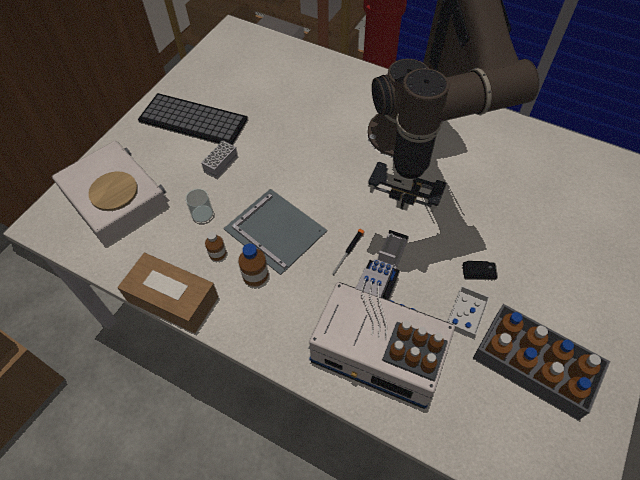

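```bash
python3 -m pendant '[[[1,0,4],[0,0,0],0],[[3,0.1,3],[0,0,0],0],[[4,0.2,2],[0,0,0],0],[[4,0.2,0],[0,0,0],0],[[3,0.1,0],[0,0,0],0]]'
python3 -m pendant '[[[0,0,0],[0,0,0],0],[[0,0,0],[0,0,0],0],[[0,0,0],[0,0,0],0],[[0,0,0],[0,0,0],0],[[0,0,0],[0,0,0],0]]'
python3 - <<'E'
from h import *
import pickle
o=readout.get_obs();p,d=imaging.camera("wrist");pickle.dump((o,p,d),open("w11.pkl","wb"));print(o["position"])
cv2.imwrite("pics/w11.png",cv2.resize(p[100:300,230:430],None,fx=3,fy=3,interpolation=2))
E
```

```text
clock: 28.3
position: [0.6035, 0.1886, 0.2972]
tool_rot: [0.141, -3.138, 0.001]
force: [0.6, 0.3, 0.0]
finger_gap: 0.0003
clock: 28.8
position: [0.6009, 0.1888, 0.2991]
tool_rot: [-0.142, 3.138, 0.001]
force: [0.2, -0.0, 1.3]
finger_gap: 0.0006
[0.60085441 0.18879638 0.29911201]
```

View pics/w11.png

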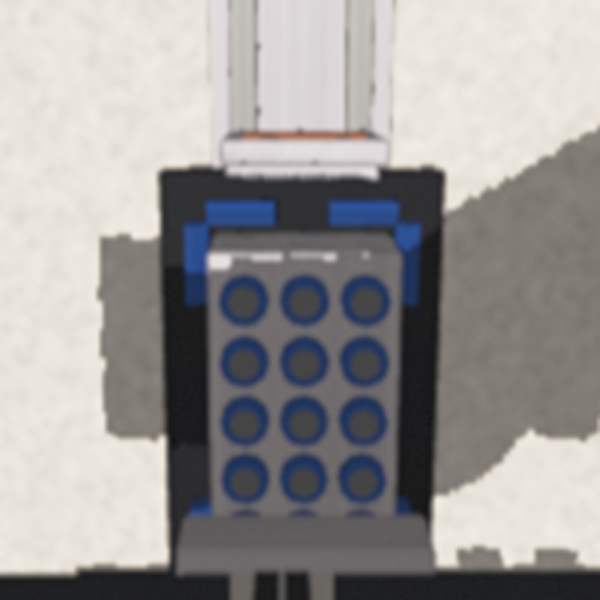

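Run:
```python
from h import *
import pickle
o,p,d=pickle.load(open("w11.pkl","rb"));K,T=calib("wrist",o)
f=lambda l:np.array([[230+u/3-.33,100+v/3-.33] for u,v in l])
t=ray(K,T,f([(224,136),(388,136)]),.095)[:,:2].mean(0);pl=ray(K,T,f([(161,172),(443,171)]),.045)[:,:2].mean(0)
gd=ray(K,T,f([(207,202),(398,202)]),.058)[:,:2].mean(0)
col=ray(K,T,f([(305,300)]),.103)[0,:2]
X=np.array([np.cos(.089),np.sin(.089)]);Y=np.array([-X[1],X[0]])
for n,a,b in(("tab",t,[.4357,.1803]),("plate",pl,[.4476,.1812]),("guide",gd,[.4566,.1821])): print(n,a.round(4),((a-b)@X).round(4),((a-b)@Y).round(4))
print("collar row1 rel to nest (expect -.0457,0):",((col-gd)@X-.0696).round(4),((col-gd)@Y).round(4))
```

```text
tab [0.5407 0.1901] 0.1054 0.0004
plate [0.5541 0.191 ] 0.107 0.0003
guide [0.5629 0.1918] 0.1067 0.0002
collar row1 rel to nest (expect -.0457,0): -0.0453 0.0001
```

Run:
```python
from h import *
import pickle
o,p,d=pickle.load(open("w11.pkl","rb"));K,T=calib("wrist",o)
f=lambda l:np.array([[230+u/3-.33,100+v/3-.33] for u,v in l])
X=np.array([np.cos(.089),np.sin(.089)])
gd=ray(K,T,f([(207,202),(398,202)]),.058)[:,:2].mean(0)
nest=gd+.0696*X; col=ray(K,T,f([(305,300),(305,361),(304,421),(303,479)]),.103)[:,:2]; print("nest",nest,(col-nest)@X)
for v in (517,545): 
  for z in(.112,.163): a=ray(K,T,f([(305,v)]),z)[0,:2]; print(v,z,a.round(4),"nozzle - nest along X",((a-nest)@X).round(4))
t=ray(K,T,f([(305,136)]),.095)[0,:2];print("tab->nest",(nest-t)@X, "nozzle from tab pt", )
```

```text
nest [0.63218946 0.19794694] [-0.04534014 -0.02701458 -0.00847388  0.00995552]
517 0.112 [0.6511 0.2   ] nozzle - nest along X 0.019
517 0.163 [0.6328 0.1973] nozzle - nest along X 0.0006
545 0.112 [0.6601 0.2008] nozzle - nest along X 0.0281
545 0.163 [0.6405 0.198 ] nozzle - nest along X 0.0083
tab->nest 0.09183570025563112 nozzle from tab pt
```

Run:
```python
from h import *
import pickle
o,p,d=pickle.load(open("w11.pkl","rb"));K,T=calib("wrist",o)
X=np.array([np.cos(.089),np.sin(.089)]);nest=np.array([.6322,.1979])
u=331
for v in list(range(140,300,6)):
    z=d[v,u-3:u+4];z=np.median(z[z>0]) if (z>0).any() else 0
    P=T@np.array([(u-K[0,2])/K[0,0]*z,(v-K[1,2])/K[1,1]*z,z,1]);print(v,((P[:2]-nest)@X*1e3).round(1),(P[2]*1e3).round(1),p[v,u])
```

```text
140 -93.8 15.3 [216 215 220]
146 -90.9 91.9 [152 161 191]
152 -85.9 95.3 [217 216 220]
158 -77.3 45.0 [163 161 167]
164 -71.5 45.9 [52 50 50]
170 -65.6 46.2 [52 49 49]
176 -59.6 46.2 [51 49 49]
182 -58.1 81.6 [ 99  97 100]
188 -54.6 95.6 [113 112 117]
194 -50.5 103.9 [96 56 35]
200 -45.2 103.9 [71 70 70]
206 -39.8 103.5 [88 58 44]
212 -32.9 96.2 [92 70 63]
218 -29.1 104.1 [69 68 69]
224 -23.7 104.6 [69 68 69]
230 -15.9 95.4 [108 103 106]
236 -12.6 104.3 [86 60 50]
242 -6.9 104.1 [70 69 70]
248 -1.1 103.6 [100  77  70]
254 4.5 103.9 [94 55 33]
260 10.0 104.9 [69 67 68]
266 16.1 103.9 [90 60 47]
272 13.3 127.9 [88 81 81]
278 13.0 143.1 [93 93 96]
284 14.2 153.6 [106 105 109]
290 19.3 153.7 [74 73 75]
296 -41.0 306.1 [30 29 29]
```

Run:
```python
from h import *
o=readout.get_obs();print(o["force"],np.abs(o["dq"]).max())
r.close_job()
```

```text
[-0.48201201 -0.57468085 -0.14016466] 0.004104520717276362
the job is handed in; nothing more can be done
```

The job is handed in at about 29 s of the 72 s allowed. The blue-collared block is in the nest and the carriage was pushed home until it hit a hard stop. The hand-in reports no verdict, so the results below rest on my own measurements.

- **Squaring:** I pushed the block's long side and then its end against the fences until the force rose, to about 16–20 N. The wrist camera then put its centre at (-28.6, 59.8) mm in the corner's frame, where (-29, 60) is the target. Its long side was along the fence to within about 0.1°.
- **Placing:** I gripped it across the 58 mm, carried it level, and lowered it until the tool force changed from -4.8 to +4.9 N, at the height expected for a seated block. The last view shows the block between the guides, with the first collar row within 0.5 mm of where it should be. The block's top is at about 95–96 mm, as it should be.
- **Carriage:** I pushed the tab until the carriage would not move further at about 24 N. The depth image puts the nozzle head's face 13 mm beyond the nest centre, which matches fully home.
- **Other things on the bench:** The scene picture after the push shows the bystanders where they started. I judged that by eye and did not measure it. At hand-in the arm was clear of everything, with no force on the tool.

**One disagreement:** the camera-measured travel of the carriage was only 105–107 mm, not 110 mm, and the pass limit is 106 mm. I went with the nozzle distance and the hard stop. The carriage may not have started quite right out, or the camera calibration, good to about 2 mm, may account for it.

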